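Refit the hob's collar and control knob, and hold the knob pressed in

ROBOT

A 6-joint arm with a two-finger parallel gripper is mounted at the origin on a cart in front of the work surface, level with it; the furniture and walls round the work are solid. World frame = base frame: x ahead of the robot, y to its left, z up, the work surface at z = 0. Lengths are in m, angles in rad, forces in N, time in s.
With the tool pointing down it reaches from about 0.35 to 0.85 m from the base axis. Payload 8.1 kg.
Tool frame: the origin (TCP) lies at the very end of the fingers, on their centre line; the grasp point (between the pads) lies 19 mm behind it; z points along the fingers, y is the line along which they close (so a half turn about z gives the same grasp; the last joint's range is limited). The gripper opens to 93 mm and grips with 3 to 60 N. Pads are 15 mm wide; open, the fingers measure 128 mm over their backs; the gripper's body (75 mm by 188 mm) begins 65 mm behind the grasp point.
Start: joints at [1.218, 0.13, 1.488, -0, 1.523, -0.085], TCP at [0.159, 0.579, 0.219] pointing down, gripper open.
Joint ranges: [-2.96, 2.96], [-0.89, 2.26], [0.02, 2.5], [-1.34, 4.48], [0, 2.73], [-2.66, 2.66]. Speed limits (rad/s): [2.39, 2.39, 2.79, 3.14, 3.14, 3.14].

INTERFACE

Orientations are given as a rotation vector (axis times angle).
In Python, from plant import robot gives the robot as it stands. The module is installed in compiled form; this text tells all that it offers.
- The arm moves only by the tool play_rows, never from a script. Its argument "increments" is text: rows parted by semicolons, each of 5 numbers parted by spaces: the shift along the tool's x, y, z in mm, then the turn about the tool's z in degrees, then the closure, from -1 (fully open) to 1 (shut). In form: dx dy dz yaw claw; .... A call has 1 to 20 rows; each row is the pose to reach, as a shift and turn from the pose commanded when the call began, along the tool's axes at that moment; what a row does not reach only later rows make up. A row lasts 1/10 s, in which the tool goes at most 50 mm and 8.59 degrees, less where a joint would pass 70% of its speed; a pose out of reach is approached as far as the arm can. A call with a gripper value outside its range is refused whole. The fingers move at their own pace and stop on an object; "force" is the grip in N (left out, the last holds). Time passes only in rows, so rows that repeat a pose let the fingers close. It gives the time, the measured TCP pose, the force, the opening and the grip force at its end, in the units of the state.
- robot.read_state(): the state, without advancing time (a new reading comes with each control period).
- robot.read_camera(name): name is "side" or "top" or "wrist"; returns the picture (420x560x3 uint8, blue, green, red); there is no depth.
- robot.calibration(name): a dict with "vertical_fov" (degrees; the focal length in pixels is half the picture's height over the tangent of half this angle, whatever the lens; pixels are square), "cx", "cy" (the principal point, pixels), "rvec" (rotation vector, rad) and "tvec" (3), from world to camera coordinates, as OpenCV has them. Camera axes: x right, y down, z forward; pixel columns grow to the right and rows downward; lengths in m; the calibration is good to about 2 mm. A picture is of the moment at which its call begins: read the wrist's pose just before it. calibration takes no time and is no camera call; for the wrist camera it gives the pose at the moment of the call.
- robot.close_job(): hands the job in; it is judged then, once.
Trained networks look in the newest picture that a camera, given by its name, has taken for a name from the list of things; names that differ only in an ending like _2 or _b are one class to them, and where a whole thing is asked for, a point or a joint stands for the part that bears it (a point fixed in the world has none). Each returns a list of dicts, best first, with "conf" (0 to 1); they miss things now and then, are a little off and sometimes report something else, mostly with a low value. They report only what shows in the picture. A call takes as long as a camera call. They do not tell look-alikes from the thing itself.
- robot.recognise(camera, query): "centre" ([x, y, z] in m, in world coordinates, good to about 4 mm: the middle of the surface that is visible of it).
- robot.regions_of(camera, query): "pixels" (420x560 bool, what is visible of it).
- robot.landmark_of(camera, query): "centre" ([x, y, z] in m, in world coordinates, good to about 4 mm: a listed point, or the origin of a listed thing).
The state is a dict: "t": time; "q": joint angles; "dq": joint speeds; "joint_torque": joint torques, N m; "tool_pos": TCP position; "orientation": TCP orientation; "force": force on the tool from outside, world axes, zero at the start; "wrist_torque": the same for the moment, N m; "opening": finger opening in m; "gripper_force": force on a finger pad.
Only numpy, scipy, OpenCV 4.12 (cv2) and the standard library are available. Lean on these libraries where they do the work, as an engineer would, in place of code of your own. Each camera call takes 0.05 s, during which the arm holds its last target. There are 200 camera calls.

TASK

The small electric hob has been taken apart for cleaning: slide its loose spacer collar over the upright control shaft so that it lies flat on the deck, then turn the control knob to match the flat of the shaft and push it fully onto the shaft, over the collar. Finish while still gripping the knob and pressing it, with the shaft, which springs, held down to the bottom of its travel: do not let go. Leave the jars, the bottle and the tin standing where they are.

Things in the scene. Friction and masses are not known exactly. Their poses are not given: they have to be found in the camera images.
- hob: the hob, fixed: 260 (x) x 200 (y) x 65 mm steel box; round dark hot plate, top 75 mm up, 140 mm wide in a 160 mm trim disc, centred at hob x = +48 mm. The flat black control deck is the front part of its top, 65 mm above the worktop; the shaft stands there at hob x = -82 mm. Origin at the centre of its underside, z up, -x its front (toward the robot; it may be turned some degrees).
- stem_tip (a point): centre of the top end of the upright control shaft, 34 mm above the deck (99 mm above the worktop). Metal rod, 12 mm diameter, with one flat along its height (D section) 1.5 mm from the axis, facing -x of this frame, within 0.7 rad of facing the robot; z up. Top edge chamfered 0.8 mm. It turns only against stiff friction (0.5 N m) and can be pressed down (stem), this point with it.
- stem (a joint): how far the shaft is pressed down: 0 up, 0.006 m at the bottom stop. A spring pushes it up with 4 N at 0, rising to 10 N at the bottom; it rises again when released.
- collar: the loose spacer collar: plain metal ring 36 mm outside diameter, 18 mm bore, 10 mm high, lying flat on the worktop. Origin at the centre of its underside, z its axis, up. It stands either left or right of the hob, the knob on the other side. Fitted, it lies flat on the deck around the shaft.
- knob: the loose black control knob, upright on the worktop, 44 mm high, about 120 g (solid). Round skirt, 46 mm diameter, from 0 to 18 mm height; on it, up to 44 mm, a grip bar 13 mm thick (along y), parallel-sided for x = -15 to +14 mm, ending at +18 mm behind and narrowed in front into a pointer nose that reaches to x = -29 mm, past the skirt. Origin on the skirt's axis at its underside, z up.
- knob_bore (a point): end of the knob's blind D-shaped bore, on its axis 15 mm above its underside; axes as the knob's. Bore 14 mm diameter, open below, mouth chamfered 0.8 mm, its flat 2.6 mm from the axis on the pointer's side (-x): the knob goes on when its pointer points where the shaft's flat faces (yaw equal to stem_tip's within about 10 degrees). Fully on, this point meets stem_tip.
- knob_nose (a point): tip of the knob's pointer nose, 29 mm from the knob's axis toward its -x, 40 mm above its underside; axes as the knob's.
- flat_tin: low round tin, 86 mm diameter, 40 mm high; origin at the centre of its underside, z up. A bystander: leave it where it is
- lidded_jar: glass jar with a white lid, 63 mm diameter, 104 mm high; origin at the centre of its underside, z up. A bystander: leave it where it is
- spice_jar: spice jar with a red cap, 47 mm diameter, 97 mm high; origin at the centre of its underside, z up. A bystander: leave it where it is
- small_bottle: small white-capped jar-like bottle, 48 mm diameter, 82 mm high; origin at the centre of its underside, z up. A bystander: leave it where it is
Things that resemble listed ones, but are neither listed nor needed, are in the scene too. There is more than one size of the knob; the job needs the smallest.

How it is judged:
By the outcome, as a careful person would: the job done as asked, in the order asked, and still so for the second after the job is handed in, while the arm keeps its last pose, push and grip.
It also fails if it takes over 67 s, if anything falls off the work surface, if the arm or the gripper's body presses on something with over 40 N, if the wrist force passes 120 N, or if a joint passes its speed limit or range.

## Working session

There is one attempt and no reset: what is moved stays moved. The work goes in short steps, Python scripts to look and compute and a tool call to move; the robot and the scene stay as the last step left them, time stands still between calls to the robot, and variables do not carry over. Pictures are saved under pics/ and viewed, at most 10 in all, crops included, and the job is handed in when it is done.

Besides the shell and the picture viewer there is one more tool, called after "Request:" as name(argument=value, ...) on one line, values as JSON. play_rows: Moves the arm, as the interface text tells. Its arguments: {"type":"object","properties":{"increments":{"type":"string"},"force":{"type":"number"}},"required":["increments"]}

```bash
mkdir -p pics; cat > h.py <<'E'
import numpy as np, cv2
from plant import robot
from scipy.spatial.transform import Rotation as R
def K(n):
    c=robot.calibration(n); f=210/np.tan(np.radians(c["vertical_fov"])/2)
    return c,np.array([[f,0,c["cx"]],[0,f,c["cy"]],[0,0,1.]])
def px(n,p):
    c,k=K(n); return cv2.projectPoints(np.array(p,float).reshape(-1,3),np.array(c["rvec"],float),np.array(c["tvec"],float),k,None)[0].reshape(-1,2)
def ray(n,u,v,z):
    c,k=K(n); Rm=R.from_rotvec(c["rvec"]).as_matrix(); o=-Rm.T@np.array(c["tvec"]); d=Rm.T@np.linalg.inv(k)@np.array([u,v,1.])
    return o+d*(z-o[2])/d[2]
def tool():
    s=robot.read_state(); return np.array(s["tool_pos"]),R.from_rotvec(s["orientation"])
def delta(target,closeyaw=None):
    p,r=tool(); m=r.as_matrix(); print("mm in tool",np.round(m.T@(np.array(target)-p)*1000,1))
    y=np.degrees(np.arctan2(m[1,1],m[0,1])); print("tool y world yaw",round(y,1),"tool z",m[:,2].round(3))
E
python3 - <<'E'
from h import *
for n in("top","side"):
    im=robot.read_camera(n); cv2.imwrite(f"pics/{n}0.png",im)
    c,_=K(n); print(n,c)
    for q in("hob","stem_tip","collar","knob","knob_nose","flat_tin","lidded_jar","spice_jar","small_bottle"):
        for d in robot.landmark_of(n,q)[:5]: print(q,np.round(d["centre"],3),round(d["conf"],2),px(n,d["centre"]).round()[0])
print(robot.read_state())
a=np.vstack([cv2.imread("pics/top0.png")]);
E
```

```text
top {'vertical_fov': 55.054259577339096, 'cx': 274.0946818139714, 'cy': 219.70626797297746, 'rvec': array([ 2.153088  , -2.1044702 ,  0.18315093]), 'tvec': array([-0.04321705,  0.44791316,  1.27712367])}
hob [ 0.565 -0.098 -0.   ] 0.66 [294. 189.]
collar [ 0.563 -0.1    0.002] 0.64 [295. 189.]
collar [ 0.445  0.283 -0.002] 0.42 [180. 221.]
knob [ 0.425 -0.443  0.003] 0.84 [397. 231.]
knob [ 0.455 -0.328 -0.001] 0.65 [362. 222.]
knob [ 0.395 -0.568 -0.001] 0.61 [434. 241.]
knob_nose [ 0.37  -0.549  0.056] 0.6 [436. 247.]
knob_nose [0.342 0.164 0.   ] 0.6 [214. 252.]
knob_nose [ 0.423 -0.313  0.042] 0.58 [360. 229.]
knob_nose [ 0.402 -0.411  0.052] 0.5 [392. 236.]
flat_tin [0.342 0.162 0.001] 0.63 [215. 252.]
lidded_jar [0.538 0.471 0.001] 0.8 [127. 193.]
lidded_jar [0.444 0.28  0.   ] 0.61 [181. 221.]
spice_jar [0.324 0.412 0.001] 0.57 [139. 256.]
small_bottle [ 0.332 -0.231  0.   ] 0.67 [333. 258.]
side {'vertical_fov': 57.66956155300735, 'cx': 280.78931606628214, 'cy': 215.63492767944422, 'rvec': array([ 1.92892423, -0.45099502,  0.32818749]), 'tvec': array([-0.42871094,  0.16295968
[... 609 characters left out ...]
6 -0.003] 0.94 [271. 276.]
{'t': 1.0, 'q': array([ 1.21761695e+00,  1.30380691e-01,  1.48823850e+00,  2.47647733e-05,
        1.52300540e+00, -8.53811568e-02]), 'dq': array([-0.00049148,  0.00027115,  0.00087047, -0.00178523,  0.00138532,
       -0.00085083]), 'joint_torque': array([-2.15795658e-04, -5.59767759e+01, -4.92068624e+01,  7.69390678e-02,
        2.24007026e-02, -3.26743543e-05]), 'tool_pos': array([0.15871932, 0.57861278, 0.21862559]), 'orientation': array([-4.19398290e-01, -3.11344088e+00,  4.05097846e-05]), 'force': array([-0.59487999,  0.92289675,  0.23805687]), 'wrist_torque': array([ 0.03763987,  0.01998893, -0.04346486]), 'gripper_force': 0.0, 'opening': 0.0929189661929293}
```

View pics/top0.png

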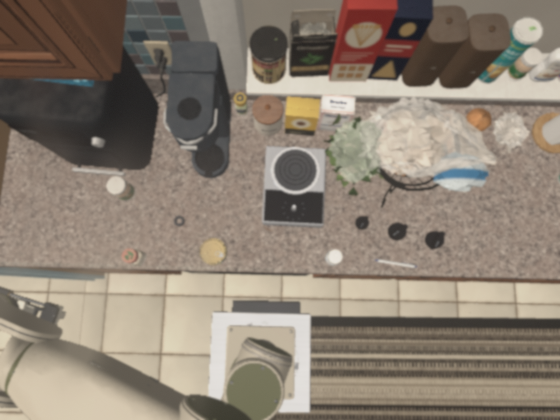

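View pics/side0.png

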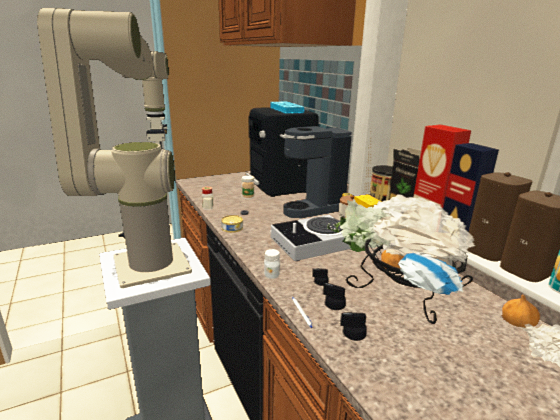

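Three knobs in the top picture: (362,222), (397,231) and (434,241). The one at (362,222) looks smallest, and in the side picture it is at (320,276). The only collar candidate is the dark ring at top (180,221). The crop below should confirm both.

```bash
python3 - <<'E'
from h import *
t=cv2.imread("pics/top0.png"); s=cv2.imread("pics/side0.png")
a=cv2.resize(t[205:255,345:450],(400,190),interpolation=3); b=cv2.resize(s[255:345,290:380],(400,400),interpolation=3)
c=cv2.resize(t[205:240,165:235],(400,200),interpolation=3); d=cv2.resize(t[180:230,255:330],(400,267),interpolation=3)
o=np.zeros((600,800,3),np.uint8); o[:190,:400]=a;o[200:600,:400]=b;o[:200,400:]=c;o[300:567,400:]=d
cv2.imwrite("pics/crop1.png",o)
print(robot.calibration("wrist")); delta([0.40,0.283,0.25])
for n in("knob",):
  robot.read_camera("top")
  for r in robot.regions_of("top","knob"): print(r["conf"],r["pixels"].sum(),np.argwhere(r["pixels"]).mean(0)[::-1])
E
```

```text
{'vertical_fov': 69.6307289549784, 'cx': 282.40315592940044, 'cy': 205.59551271835718, 'rvec': array([-2.32731883, -1.77385892, -0.23005908]), 'tvec': array([-0.60018583, -0.0287724 ,  0.3913807 ])}
mm in tool [-310.9 -221.2  -31.4]
tool y world yaw 74.7 tool z [-0. -0. -1.]
0.74 267 [397.33333333 230.6928839 ]
0.72 311 [435.0096463  238.92926045]
0.71 147 [362.02040816 221.91836735]
```

View pics/crop1.png

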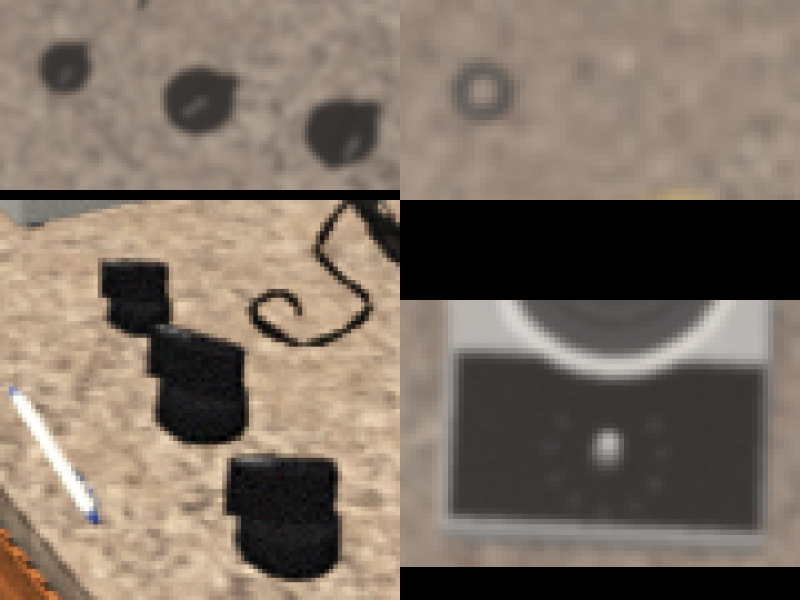

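The crop confirms it. The smallest knob is the one at top (362,222), with 147 px of area against 267 and 311 for the others. The collar is the grey ring at (180,221). I'll move over the collar.

Request:
play_rows(increments="-40 -28 -31 -15 -1;-75 -53 -31 -15 -1;-110 -78 -31 -15 -1;-150 -107 -31 -15 -1;-190 -135 -31 -15 -1;-230 -163 -31 -15 -1;-270 -191 -31 -15 -1;-311 -221 -31 -15 -1;-311 -221 -31 -15 -1;-311 -221 -31 -15 -1;-311 -221 -31 -15 -1", force=20)

```text
t: 2.2
tool_pos: [0.3996, 0.284, 0.2497]
orientation: [-0.009, -3.141, -0.001]
force: [-0.5, -0.1, -0.2]
opening: 0.0934
gripper_force: 0.0
```

```bash
python3 - <<'E'
from h import *
p,r=tool(); im=robot.read_camera("wrist"); cv2.imwrite("pics/w1.png",im)
c,k=K("wrist"); Rm=R.from_rotvec(c["rvec"]).as_matrix(); print("cam",(-Rm.T@c["tvec"]).round(3),"fwd",Rm[2].round(2),"tcp",p.round(4))
for d in robot.landmark_of("wrist","collar"): print(d["conf"],np.round(d["centre"],4),px("wrist",d["centre"]).round(1))
for d in robot.regions_of("wrist","collar"):
    m=d["pixels"]; 
    cs,_=cv2.findContours(m.astype(np.uint8),0,2); q=max(cs,key=cv2.contourArea); e=cv2.fitEllipse(q); print(d["conf"],m.sum(),e)
    h=cv2.convexHull(q).reshape(-1,2); w=np.array([ray("wrist",*x,0.005)[:2] for x in h]); cc,rr=cv2.minEnclosingCircle(w.astype(np.float32)); print("world",np.round(cc,4),rr)
print(robot.read_state()["t"]); delta([0.445,0.283,0.002])
E
```

```text
cam [0.328 0.285 0.416] fwd [ 0.26 -0.   -0.97] tcp [0.3996 0.284  0.2497]
0.91 [0.4439 0.2829 0.0028] [[281.1 210.4]]
0.97 401 ((282.4165344238281, 210.27867126464844), (23.766286849975586, 26.143569946289062), 165.51097106933594)
world [0.4428 0.2849] 0.019434243440628052
2.35
mm in tool [-45.7  -1.3 247.6]
tool y world yaw 89.8 tool z [-0.  0. -1.]
```

View pics/w1.png

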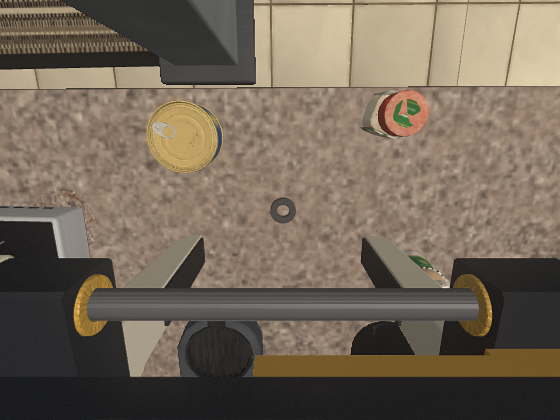

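The wrist picture shows the collar at (283,210), with the tin at (184,136) and the spice jar at (400,112), both well clear. I'll descend for a closer look.

Request:
play_rows(increments="-20 0 45 0 -1;-44 0 90 0 -0.5;-44 0 135 0 -0.3;-44 0 180 0 -0.3;-44 0 200 0 -0.3;-44 0 200 0 -0.3;-44 0 200 0 -0.3")

```text
t: 3.05
tool_pos: [0.4439, 0.2839, 0.0502]
orientation: [-0.007, -3.142, -0.0]
force: [1.1, 0.7, 2.1]
opening: 0.0607
gripper_force: 0.0
```

```bash
python3 - <<'E'
from h import *
p,r=tool(); im=robot.read_camera("wrist"); cv2.imwrite("pics/w2.png",im)
for d in robot.landmark_of("wrist","collar"): print(d["conf"],np.round(d["centre"],4),px("wrist",d["centre"]).round(1))
for d in robot.regions_of("wrist","collar"):
    m=d["pixels"]; 
    cs,_=cv2.findContours(m.astype(np.uint8),0,2); q=max(cs,key=cv2.contourArea)
    h=cv2.convexHull(q).reshape(-1,2); w=np.array([ray("wrist",*x,0.008)[:2] for x in h]); cc,rr=cv2.minEnclosingCircle(w.astype(np.float32)); print("world",np.round(cc,4),rr)
    delta([*cc,0.002])
E
```

```text
0.77 [ 0.4456  0.2849 -0.0008] [[282.3 223. ]]
world [0.445 0.285] 0.019340207800269127
mm in tool [ 0.9  0.7 50.1]
tool y world yaw 89.7 tool z [ 0.004  0.002 -1.   ]
```

Request:
play_rows(increments="-1 0 30 0 -0.3;-1 0 47 0 -0.3;-1 0 48 0 -0.3;-1 0 48 0 0.3;-1 0 48 0 1;-1 0 48 0 1;-1 0 48 0 1;-1 0 48 0 1;-1 0 48 0 1", force=20)

```text
t: 4.1
tool_pos: [0.4461, 0.2834, 0.0029]
orientation: [0.009, 3.14, 0.001]
force: [-1.2, -0.4, 6.5]
opening: 0.0348
gripper_force: 20.0
```

```bash
python3 - <<'E'
from h import *
p,r=tool();s=robot.read_state();print(p,s["opening"],s["gripper_force"],s["force"])
robot.read_camera("wrist")
for d in robot.landmark_of("wrist","collar"): print(d["conf"],np.round(d["centre"],4),px("wrist",d["centre"]).round(1))
for d in robot.regions_of("wrist","collar"):
    m=d["pixels"]; h=cv2.convexHull(np.argwhere(m)[:,::-1].astype(np.int32)).reshape(-1,2)
    w=np.array([ray("wrist",*x,0.008)[:2] for x in h]); cc,rr=cv2.minEnclosingCircle(w.astype(np.float32)); print("world",np.round(cc,4),rr, w.min(0),w.max(0))
E
```

```text
[0.44609754 0.28340912 0.00286298] 0.034794640205178716 20.00193715794012 [-1.20052942 -0.40308784  6.52482384]
0.56 [0.4459 0.2835 0.003 ] [[281.4 250.6]]
world [0.4426 0.2837] 0.020088089630007744 [0.42292453 0.26651386] [0.46181444 0.30168899]
```

Request:
play_rows(increments="0 0 -50 0 1;0 0 -100 0 1;0 0 -150 0 1;-10 -30 -190 0 1;-20 -70 -217 0 1;-30 -110 -217 0 1;-40 -150 -217 0 1;-50 -190 -217 0 1;-64 -230 -217 0 1;-64 -270 -217 0 1;-64 -310 -217 0 1;-64 -350 -217 0 1;-64 -377 -217 0 1;-64 -377 -217 0 1;-64 -377 -217 0 1;-64 -377 -217 0 1")

```text
t: 5.85
tool_pos: [0.5069, -0.0936, 0.2186]
orientation: [-0.009, -3.141, -0.001]
force: [-0.3, -0.1, 0.3]
opening: 0.0347
gripper_force: 20.0
```

```bash
python3 - <<'E'
from h import *
s=robot.read_state();print(s["opening"],s["gripper_force"],s["force"])
p,r=tool(); im=robot.read_camera("wrist")
for n in("stem_tip","collar","hob"):
  for d in robot.landmark_of("wrist",n)[:2]: print(n,d["conf"],np.round(d["centre"],4),px("wrist",d["centre"]).round(1))
print("tcp",p,px("wrist",p))
for d in robot.regions_of("wrist","collar")[:2]: print(d["conf"],np.argwhere(d["pixels"]).mean(0)[::-1],np.argwhere(d["pixels"]).min(0),np.argwhere(d["pixels"]).max(0))
u,v=px("wrist",[0.482,-0.094,0.099])[0]; u,v=int(u),int(v); print(u,v)
c=cv2.resize(im[max(v-50,0):v+50,u-70:u+70],(700,500),interpolation=3)
cv2.imwrite("pics/w3.png",im); 
o=np.vstack([cv2.resize(im,(400,300)),cv2.resize(im[max(v-40,0):max(v-40,0)+80,u-53:u+53],(400,300),interpolation=3)]); cv2.imwrite("pics/w3c.png",o)
E
```

```text
0.034685937633284376 19.999897952657193 [-0.29509147 -0.1095343   0.30671012]
stem_tip 0.64 [ 0.4772 -0.0919  0.0968] [[283.1 171.1]]
collar 0.83 [ 0.505  -0.0939  0.2152] [[280.4 245.4]]
tcp [ 0.50688366 -0.09359641  0.21859245] [[281.08884291 250.55490915]]
0.95 [282.57894737 247.76578947] [217 252] [278 315]
281 176
```

View pics/w3c.png

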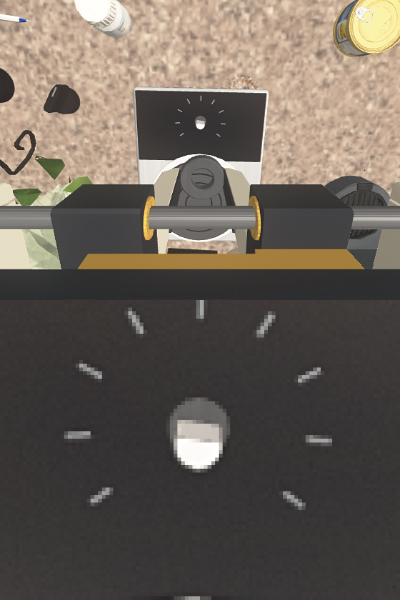

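The enlarged view shows the shaft's D-shaped top, with white end face at about (281,176). Its flat is toward the image top, so it faces the robot. Next I'll fit its centre and angle.

```bash
python3 - <<'E'
from h import *
im=cv2.imread("pics/w3.png"); g=im.max(2).astype(int)
print(g[160:185,270:294])
m=(g>205).astype(np.uint8); m[:, :265]=0;m[:,300:]=0;m[:155]=0;m[190:]=0
n,l,st,ce=cv2.connectedComponentsWithStats(m); i=1+np.argmax(st[1:,4]); print(st[i],ce[i])
pts=np.argwhere(l==i)[:,::-1]
w=np.array([ray("wrist",u,v,0.099)[:2] for u,v in pts]); c=w.mean(0); print("D centroid",c,"range",w.min(0),w.max(0))
ev,V=np.linalg.eigh(np.cov((w-c).T)); print(np.sqrt(ev)*1e3,"minor axis",V[:,0])
a=V[:,0]; a=a if a[0]>0 else -a; yaw=np.arctan2(a[1],a[0]); print("yaw deg",np.degrees(yaw)); cen=c-a*0.00215; print("axis",cen)
E
```

```text
[[ 54  55  56  55  53  55  54  54  57  56  56  53  55  55  55  56  53  56
   55  53  53  56  54  57]
 [ 54  54  55  55  55  56  54  53  52  51  52  52  53  54  55  55  55  54
   55  57  55  56  53  56]
 [ 54  54  52  54  51  53  53  72  78  95 108 100  88  61  51  52  54  54
   55  56  57  56  53  56]
 [ 54  54  55  54  53  55  81 106 104 108 110 105 104 104 103  65  51  56
   58  56  56  55  55  56]
 [ 53  55  57  53  60 101 107 107 107 109 106 104 103 103 104 103  75  51
   53  52  54  54  53  54]
 [ 53  54  55  55  94 104 107 108 106 105 106 106 102 103 105 105 104  76
   52  53  56  56  55  56]
 [ 55  52  52  73 108 103 103 106 105 105 104 102 104 104 103 104 106 102
   50  55  55  54  56  53]
 [ 54  54  57  99 107  99  97 100 100 102 102 101 102 102 105 102 105 106
   73  53  53  56  54  55]
 [ 53  53  62 105 113 182 191 176 173 148 121 118  95  95 100  99 104 103
   76  52  52  53  56  52]
 [ 55  55  69 105 113 214 206 202 204 203 201 204 203 200 175 171 111 103
   83  51  54  54  54  53]
 [ 54  57  69 104 107 221 205 203 205 205 204 205 204 203 201 201 148 101
   89  53  53  5
[... 989 characters left out ...]
  54
   53  54  54  55  53  54]
 [ 52  51  54  52  50  53  48  50  56  87 110  85  72  51  47  52  52  56
   53  55  54  53  54  53]
 [ 54  53  52  53  54  54  51  51  51  48  48  47  47  53  53  52  54  52
   55  53  55  55  54  54]
 [ 54  54  54  54  52  54  53  51  54  53  51  51  53  53  54  52  52  54
   53  53  52  54  54  54]
 [ 56  53  52  52  52  52  54  53  52  55  53  54  54  56  56  52  54  56
   54  56  55  54  53  52]]
[275 173  12   8  71] [279.90140845 176.1971831 ]
D centroid [ 0.48184311 -0.09528802] range [ 0.47874232 -0.09998262] [ 0.48552785 -0.08945661]
[1.91007336 2.86827586] minor axis [-0.98968629  0.14325167]
yaw deg -8.236050356643156
axis [ 0.47971528 -0.09498003]
```

Request:
play_rows(increments="13 -1 45 0 1;26 -2 85 0 1;26 -2 100 0 1;26 -2 100 0 1;26 -2 110 0 1;26 -2 118 0 1;26 -2 122 0 1;26 -2 122 0 1;26 -2 122 0 1")

```text
t: 7.0
tool_pos: [0.4813, -0.0964, 0.0971]
orientation: [0.009, 3.141, -0.0]
force: [0.6, 0.7, -0.1]
opening: 0.0348
gripper_force: 20.0
```

```bash
python3 - <<'E'
from h import *
s=robot.read_state();print(s["opening"],s["force"],s["wrist_torque"],s["tool_pos"])
im=robot.read_camera("wrist"); cv2.imwrite("pics/w4.png",cv2.resize(im[170:320,180:380],(800,600),interpolation=3))
E
```

```text
0.034782106219004724 [ 0.58623419  0.74062867 -0.08635134] [ 0.00270342  0.01611051 -0.07324455] [ 0.48130651 -0.09637502  0.09710913]
```

View pics/w4.png

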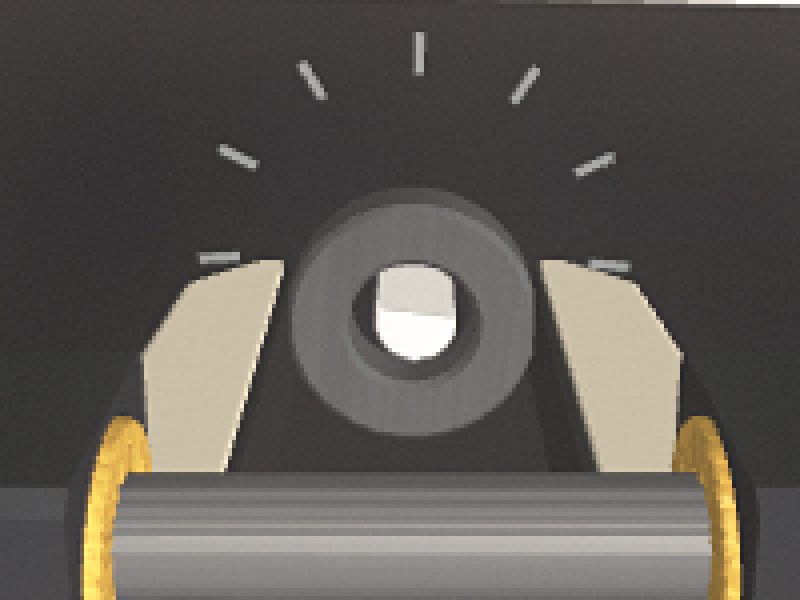

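The picture shows the shaft passing through the collar's bore at (415,310), with no force. I'll lower it, release and lift.

Request:
play_rows(increments="0 0 15 0 1;0 0 25 0 1;0 0 29 0 1;0 0 29 0 1;0 0 29 0 1;0 0 29 0 0;0 0 29 0 -0.3;0 0 29 0 -0.3;0 0 29 0 -0.3;0 0 29 0 -0.3;0 0 0 0 -0.3;0 0 -50 0 -0.3;0 0 -100 0 -0.3;0 0 -125 0 -0.3;0 0 -125 0 -0.3")

```text
t: 8.55
tool_pos: [0.4836, -0.0971, 0.2272]
orientation: [0.009, 3.133, -0.004]
force: [1.2, -0.5, -0.4]
opening: 0.0604
gripper_force: 0.0
```

```bash
python3 - <<'E'
from h import *
s=robot.read_state();print(s["opening"],s["force"],s["tool_pos"])
im=robot.read_camera("wrist"); cv2.imwrite("pics/w5f.png",im)
for n in("stem_tip","collar"):
  for d in robot.landmark_of("wrist",n)[:2]: print(n,d["conf"],np.round(d["centre"],4),px("wrist",d["centre"]).round(1))
g=im.max(2); u,v=px("wrist",[0.48,-0.095,0.099])[0].astype(int); print(u,v)
m=np.zeros_like(g); m[v-20:v+20,u-20:u+20]=(g>225)[v-20:v+20,u-20:u+20]
n,l,st,ce=cv2.connectedComponentsWithStats(m); i=1+np.argmax(st[1:,4]); 
w=np.array([ray("wrist",a,b,0.099)[:2] for b,a in np.argwhere(l==i)]); c=w.mean(0); ev,V=np.linalg.eigh(np.cov((w-c).T)); a=V[:,0]*np.sign(V[0,0]); print(st[i],c,np.sqrt(ev)*1e3,"yaw",np.degrees(np.arctan2(a[1],a[0])),"axis",c-a*.00215)
cols=range(st[i][0]+1,st[i][0]+st[i][2]-1); e=[]
top=[ray("wrist",x,min(y for y in range(v-20,v+20) if l[y,x]==i)-0.5+(0),.099)[:2] for x in cols]; top=np.array(top); k=np.polyfit(top[:,1],top[:,0],1); print("flat edge yaw",-np.degrees(np.arctan(k[0])))
delta([0.43,-0.322,0.24])
E
```

```text
0.06035150284610047 [ 1.211599   -0.48598109 -0.37551551] [ 0.48355712 -0.09711187  0.22715182]
stem_tip 0.72 [ 0.5651 -0.0997  0.    ] [[280.1 242.6]]
stem_tip 0.61 [ 0.4803 -0.095   0.094 ] [[283.2 198.8]]
collar 0.6 [ 0.48   -0.0927  0.0676] [[285.  194.1]]
collar 0.56 [ 0.478  -0.0907  0.0962] [[287.2 198.4]]
282 201
[279 193  11   8  61] [ 0.47503017 -0.09391126] [1.7548163  2.93101464] yaw -10.474537194618426 axis [ 0.472916   -0.09352039]
flat edge yaw -7.172096384734348
mm in tool [  49.1 -226.2  -19.5]
tool y world yaw 89.7 tool z [-0.001  0.    -1.   ]
```

The collar is on the deck: the network puts its underside at z≈0.067. Next, the small knob.

Request:
play_rows(increments="10 -40 -19 0 -0.3;20 -80 -19 0 -0.3;30 -120 -19 0 -0.3;40 -160 -19 0 -0.3;49 -200 -19 0 -0.3;49 -226 -19 0 -0.3;49 -226 -19 0 -0.3;49 -226 -19 0 -0.3;49 -226 -19 0 -0.3;49 -226 -19 0 -0.3")

```text
t: 9.7
tool_pos: [0.4308, -0.3207, 0.2402]
orientation: [-0.007, -3.141, -0.001]
force: [0.6, -0.0, 0.1]
opening: 0.0605
gripper_force: 0.0
```

```bash
python3 - <<'E'
from h import *
print(robot.read_state()["dq"].round(3))
im=robot.read_camera("wrist"); cv2.imwrite("pics/w6f.png",im)
for n in("knob","knob_nose"):
  for d in robot.landmark_of("wrist",n)[:3]: print(n,round(d["conf"],2),np.round(d["centre"],4),px("wrist",d["centre"]).round(1))
u,v=px("wrist",[0.455,-0.33,0.03])[0].astype(int); v0=max(v-60,0)
print(u-80,v0); cv2.imwrite("pics/w6.png",cv2.resize(im[v0:v0+120,u-80:u+80],(800,600),interpolation=3))
E
```

```text
[ 0.    -0.004 -0.006 -0.002 -0.    -0.004]
knob 0.94 [ 0.402  -0.5637  0.0061] [[ 98.3 160.3]]
knob 0.86 [ 0.4259 -0.4448  0.0007] [[190.9 177.1]]
knob 0.64 [ 0.4522 -0.3257 -0.001 ] [[278.8 195.2]]
knob_nose 0.92 [ 0.4265 -0.3094  0.0427] [[291.6 182.6]]
knob_nose 0.72 [ 0.3687 -0.5445  0.0543] [[ 85.8 135.5]]
knob_nose 0.71 [ 0.4059 -0.4081  0.0555] [[207.4 167.6]]
195 142
```

View pics/w6.png

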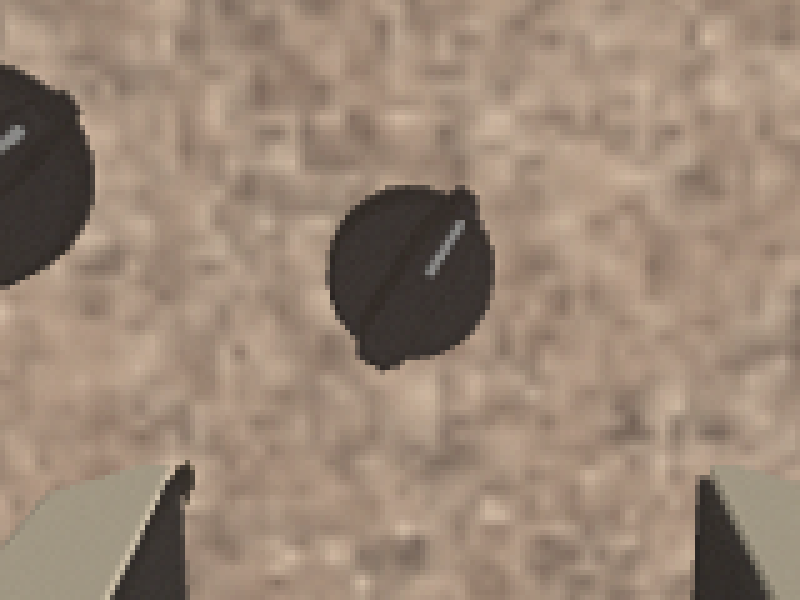

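The crop shows the small knob centred at (412,270). Its pointer line runs from (430,275) to (463,222), so the nose points to the upper right of the image.

```bash
python3 - <<'E'
from h import *
f=lambda x,y,z: ray("wrist",195+x/5-.4,142+y/5-.4,z)[:2]
im=cv2.imread("pics/w6f.png").max(2).astype(int)
m=np.zeros((420,560),bool); s=im[180:205,275:295]; m[180:205,275:295]=s>110
# keep pixels inside knob: component near mark
n,l,st,ce=cv2.connectedComponentsWithStats(m.astype(np.uint8)); i=l[191,285] or l[190,285]or l[192,284]; print(i,st[i])
P=np.array([ray("wrist",a,b,.044)[:2] for b,a in np.argwhere(l==i)]);
if i:
    c=P.mean(0);ev,V=np.linalg.eigh(np.cov((P-c).T));a=V[:,1]*np.sign(V[0,1]);print("mark ctr",c,"yaw",np.degrees(np.arctan2(a[1],a[0])))
n1,t1=f(466,190,.042),f(382,366,.042); d=t1-n1; print("nose",n1,"tail",t1,"len",np.linalg.norm(d),"yaw",np.degrees(np.arctan2(d[1],d[0])))
print("axis est",n1+d/np.linalg.norm(d)*.029, t1-d/np.linalg.norm(d)*.018)
a,b=f(463,222,.044),f(430,275,.044); print("yaw line",np.degrees(np.arctan2(*(b-a)[::-1])))
dark=(im<80).astype(np.uint8); n,l,st,ce=cv2.connectedComponentsWithStats(dark); i=l[196,277]; print(st[i],ce[i],ray("wrist",*ce[i],.02)[:2])
delta([.452,-.326,.022])
E
```

```text
3 [280 186   8  11  21]
mark ctr [ 0.43681083 -0.3192045 ] yaw -31.951855903043253
nose [ 0.42288761 -0.31407489] tail [ 0.46769569 -0.33530353] len 0.04958244672706072 yaw -25.35010628149482
axis est [ 0.44909516 -0.32649119] [ 0.45142893 -0.32759686]
yaw line -31.608451171268467
[261 179  33  37 902] [276.36363636 196.32594235] [ 0.4489243 -0.3287829]
mm in tool [-21.1  -4.7 218.7]
tool y world yaw 89.7 tool z [ 0. -0. -1.]
```

Request:
play_rows(increments="-7 -2 40 8 -0.3;-14 -4 80 16 -0.3;-20 -6 120 24 -0.3;-20 -6 140 31 -0.3;-20 -6 150 31 -0.3;-20 -6 150 31 -0.3;-20 -6 150 31 -0.3;-20 -6 150 31 -0.3")

```text
t: 10.65
tool_pos: [0.4516, -0.329, 0.0928]
orientation: [0.845, 3.023, -0.002]
force: [-0.1, 0.2, -0.3]
opening: 0.0605
gripper_force: 0.0
```

```bash
python3 - <<'E'
from h import *
im=robot.read_camera("wrist"); cv2.imwrite("pics/w7f.png",im)
for n in("knob","knob_nose"):
  for d in robot.landmark_of("wrist",n)[:3]: print(n,round(d["conf"],2),np.round(d["centre"],4),px("wrist",d["centre"]).round(1))
p,r=tool(); print(p)
for q in ([.4505,-.327,.044],[.4505,-.327,0.018]): print(px("wrist",q))
delta([.4505,-.327,.02])
u,v=px("wrist",[.4505,-.327,.035])[0].astype(int); print(u-107,v-80); cv2.imwrite("pics/w7.png",cv2.resize(im[v-80:v+80,u-107:u+107],(800,600),interpolation=3))
E
```

```text
knob 0.93 [ 0.4268 -0.4469 -0.001 ] [[160.2 250.6]]
knob 0.89 [ 0.4    -0.5604  0.001 ] [[ 47.1 286.5]]
knob 0.62 [ 0.4518 -0.3281 -0.0022] [[283.5 208.3]]
knob_nose 0.95 [ 0.4025 -0.4081  0.055 ] [[151.9 229.6]]
knob_nose 0.65 [ 0.429  -0.3102  0.0422] [[288.4 187.1]]
[ 0.45120241 -0.32876253  0.09208331]
[[283.97260225 223.19511421]]
[[283.85761287 213.33085605]]
mm in tool [ 1.7  1.2 72.1]
tool y world yaw 58.7 tool z [ 0.002 -0.002 -1.   ]
176 139
```

View pics/w7.png

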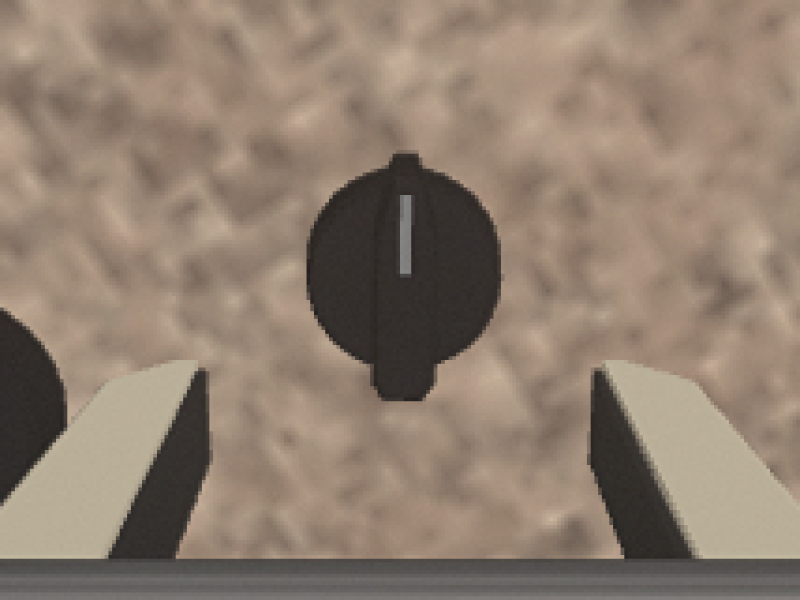

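The crop shows the bar upright in the image and centred between the fingers, with nose (405,152) and tail (403,400). That leaves only the offset along the bar to compute.

```bash
python3 - <<'E'
from h import *
s=800/214
g=lambda x,y,z: ray("wrist",176+x/s-.4,139+y/s-.4,z)[:2]
n,t=g(405,152,.042),g(403,402,.044); d=(t-n); L=np.linalg.norm(d); d/=L; print(L,n+d*.029,t-d*.018,np.degrees(np.arctan2(d[1],d[0])))
l,r=g(307,265,.016),g(500,265,.016); print((l+r)/2,np.linalg.norm(l-r))
for a in (n+d*.029,t-d*.018): delta([*a,.02])
print(tool()[0])
E
```

```text
0.05124624244468285 [ 0.44708055 -0.32522125] [ 0.45069229 -0.32745417] -31.72600864156528
[ 0.44801128 -0.32579777] 0.043065237097503206
mm in tool [ 5.5  0.9 72.1]
tool y world yaw 58.7 tool z [ 0.002 -0.002 -1.   ]
mm in tool [ 1.3  0.9 72.1]
tool y world yaw 58.7 tool z [ 0.002 -0.002 -1.   ]
[ 0.45120241 -0.32876253  0.09208331]
```

Request:
play_rows(increments="1.5 1 40 0 -0.3;1.5 1 65 0 -0.3;1.5 1 71 0 -0.3;1.5 1 71 0 -0.3;1.5 1 71 0 0.3;1.5 1 71 0 1;1.5 1 71 0 1;1.5 1 71 0 1;1.5 1 71 0 1;1.5 1 71 0 1;1.5 1 71 0 1", force=45)

```text
t: 11.9
tool_pos: [0.4498, -0.3265, 0.0197]
orientation: [0.849, 3.025, -0.0]
force: [0.0, 0.0, 1.3]
opening: 0.0127
gripper_force: 45.0
```

```bash
python3 - <<'E'
from h import *
im=robot.read_camera("wrist"); cv2.imwrite("pics/w8f.png",im)
s=robot.read_state();print(s["opening"],s["force"],s["tool_pos"])
p,r=tool(); u,v=px("wrist",p)[0].astype(int);print(u,v)
for n in("knob","knob_nose"):
  for d in robot.landmark_of("wrist",n)[:3]:
    print(n,round(d["conf"],2),np.round(d["centre"],4),"tool",r.inv().apply(d["centre"]-p).round(4))
print(u-80,v-70); cv2.imwrite("pics/w8.png",cv2.resize(im[v-70:v+50,u-80:u+80],(800,600),interpolation=3))
E
```

```text
0.012366247732922976 [-0.20565254  0.60239367  1.64060725] [ 0.44976111 -0.32647801  0.01969466]
282 251
knob 0.76 [ 0.4545 -0.3231 -0.0013] tool [-0.0023  0.0054  0.021 ]
knob 0.6 [ 4.236e-01 -4.466e-01 -2.000e-04] tool [-0.0401 -0.1162  0.0199]
knob_nose 0.9 [ 0.4293 -0.311   0.0409] tool [ 0.0255  0.0026 -0.0212]
202 181
```

View pics/w8.png

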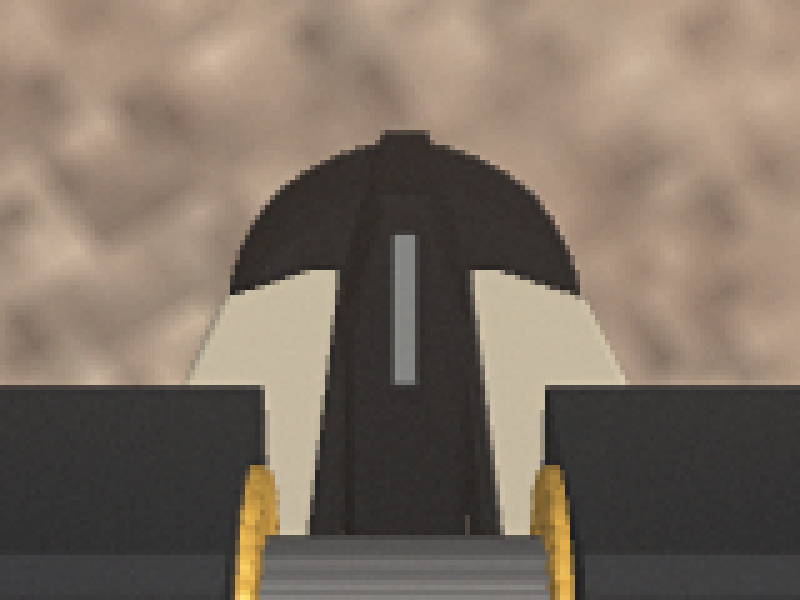

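The crop shows the knob gripped centrally, with the mark line vertical at (403,310). I'll fit the skirt arc to get the axis in the tool frame.

```bash
python3 - <<'E'
from h import *
from scipy.optimize import least_squares
im=cv2.imread("pics/w8f.png").max(2).astype(int); p,r=tool()
E=[]
for y in range(213,239):
    row=im[y,240:330]; d=np.where(row<75)[0]
    E+= [(240+d[0]-.5,y),(240+d[-1]+.5,y)]
E=np.array(E); W=np.array([r.inv().apply(ray("wrist",*e,0.0)-p)[:2] for e in E])
for fixed in (1,0):
    f=lambda q: np.hypot(W[:,0]-q[0],W[:,1]-q[1])-(.023 if fixed else q[2])
    s=least_squares(f,[0,0,.023],loss="soft_l1",f_scale=.0005); print(s.x.round(4),np.abs(s.fun).max(),np.abs(f(s.x)).mean())
mk=[r.inv().apply(ray("wrist",202+403/5-.4,181+y/5-.4,.044)-p)[:2] for y in (235,385)]; print("mark",mk)
E
```

```text
[-0.0028 -0.0001  0.023 ] 0.0004121233997640625 0.00014435480328418843
[-0.0029 -0.0001  0.0231] 0.0004188882903016812 0.00014276797554847945
mark [array([ 2.30970534e-02, -5.45828759e-05]), array([ 6.93442100e-03, -6.73326695e-05])]
```

```bash
python3 - <<'E'
from h import *
c,k=K("wrist"); Rm=R.from_rotvec(c["rvec"]).as_matrix(); o=-Rm.T@np.array(c["tvec"]); p,r=tool()
oT=r.inv().apply(o-p); MT=r.as_matrix().T@Rm.T  # cam in tool
def rt(u,v,zt):  # tool z of plane
    d=MT@np.linalg.inv(k)@np.array([u,v,1.]); return (oT+d*(zt-oT[2])/d[2])[:2]
im=cv2.imread("pics/w4.png"); g=im.max(2); m=(g>232).astype(np.uint8); m[:250]=0;m[420:]=0;m[:,:330]=0;m[:,500:]=0
n,l,st,ce=cv2.connectedComponentsWithStats(m); i=1+np.argmax(st[1:,4]); print(st[i],ce[i])
P=np.array([rt(180+(x+.5)/4-.5,170+(y+.5)/4-.5,-.0019) for y,x in np.argwhere(l==i)])
P0=P.mean(0); print("centroid tool",P0,"ext",P.min(0),P.max(0))
ev,V=np.linalg.eigh(np.cov((P-P0).T)); a=V[:,0]*np.sign(V[0,0]); print("normal(+x tool) deg",np.degrees(np.arctan2(a[1],a[0])),np.sqrt(ev)*1e3)
ax=P0+a*.00215; print("stem axis in tool",ax)
Rw=R.from_rotvec([.009,3.141,0]); print("world",Rw.apply([*ax,0])+[.4813,-.0964,.0971])
E
```

```text
[ 376  308   80   52 2864] [414.08100559 332.09217877]
centroid tool [-0.00018781  0.00044912] ext [-0.00448139 -0.00514793] [0.00362285 0.00646075]
normal(+x tool) deg 7.638349868673011 [1.87888973 3.03252205]
stem axis in tool [0.00194311 0.0007349 ]
world [ 0.47936113 -0.09565398  0.09709887]
```

Request:
play_rows(increments="0 0 -40 0 1;0 0 -90 0 1;0 0 -140 0 1;5 10 -180 -3 1;15 35 -180 -8 1;30 70 -180 -14 1;45 105 -180 -20 1;60 140 -180 -24 1;75 170 -180 -24 1;90 200 -180 -24 1;97 212 -170 -24 1;97 212 -140 -24 1;97 212 -120 -24 1;97 212 -120 -24 1;97 212 -120 -24 1;97 212 -120 -24 1;97 212 -120 -24 1", force=55)

```text
t: 13.75
tool_pos: [0.4781, -0.0955, 0.1411]
orientation: [0.202, 3.133, -0.001]
force: [0.5, -0.5, -0.2]
opening: 0.0122
gripper_force: 55.0
```

```bash
python3 - <<'E'
from h import *
s=robot.read_state();print(s["opening"],s["force"],s["tool_pos"],s["dq"].round(3))
delta([.4769,-.0953,.1037])
im=robot.read_camera("wrist"); cv2.imwrite("pics/w9f.png",im)
p,r=tool(); print(p)
for n in("stem_tip","collar"):
  for d in robot.landmark_of("wrist",n)[:2]: print(n,d["conf"],np.round(d["centre"],4))
u,v=px("wrist",p)[0].astype(int); print(u-80,v-70)
cv2.imwrite("pics/w9.png",cv2.resize(im[v-90:v+60,u-100:u+100],(800,600),interpolation=3))
E
```

```text
0.01222970005141361 [ 0.54290658 -0.47232795 -0.15144338] [ 0.47810217 -0.09550418  0.1410945 ] [ 0.001 -0.     0.006  0.001 -0.003 -0.001]
mm in tool [ 1.3  0.1 37.4]
tool y world yaw 82.6 tool z [ 0.002 -0.001 -1.   ]
[ 0.4779842  -0.09546331  0.14091791]
collar 0.81 [ 0.4777 -0.0966  0.0668]
201 181
```

Request:
play_rows(increments="1.2 0 10 0 1;1.2 0 18 0 1;1.2 0 23 0 1;1.2 0 26 0 1;1.2 0 27 0 1;1.2 0 27 0 1;1.2 0 27 0 1")

```text
t: 14.6
tool_pos: [0.4765, -0.0949, 0.1128]
orientation: [0.201, 3.134, -0.0]
force: [5.5, -1.6, -1.5]
opening: 0.0128
gripper_force: 55.0
```

The force is sideways (5.5 N in +x) and not vertical, so the shaft is in the bore. I'll ease +x and continue down.

Request:
play_rows(increments="-1 -0.3 0 0 1;-1 -0.3 2 0 1;-1 -0.3 4 0 1;-1 -0.3 6 0 1;-1 -0.3 6 0 1;-1 -0.3 6 0 1")

```text
t: 15.2
tool_pos: [0.4768, -0.0951, 0.1063]
orientation: [-0.201, -3.135, -0.0]
force: [2.9, -0.6, -2.4]
opening: 0.0125
gripper_force: 55.0
```

Request:
play_rows(increments="-0.6 -0.1 2 0 1;-0.6 -0.1 3.5 0 1;-0.6 -0.1 5 0 1;-0.6 -0.1 6 0 1;-0.6 -0.1 6 0 1;-0.6 -0.1 6 0 1")

```text
t: 15.8
tool_pos: [0.4773, -0.0954, 0.1009]
orientation: [-0.201, -3.135, -0.0]
force: [-1.7, 0.7, 5.2]
opening: 0.0126
gripper_force: 55.0
```

Request:
play_rows(increments="0.2 0 1 0 1;0.2 0 2 0 1;0.2 0 3 0 1;0.2 0 4 0 1;0.2 0 4 0 1;0.2 0 4 0 1", force=60)

```text
t: 16.4
tool_pos: [0.4774, -0.0954, 0.0975]
orientation: [0.201, 3.135, -0.0]
force: [-3.5, 0.9, 10.4]
opening: 0.0126
gripper_force: 60.0
```

Request:
play_rows(increments="0.3 0 1 0 1;0.3 0 2 0 1;0.3 0 2 0 1;0.3 0 2 0 1;0.3 0 2 0 1")

```text
t: 16.9
tool_pos: [0.4778, -0.0955, 0.0972]
orientation: [0.201, 3.134, -0.001]
force: [-8.8, 3.4, 22.1]
opening: 0.0123
gripper_force: 60.0
```

Request:
play_rows(increments="0.8 -0.2 0.3 0 1;0.8 -0.2 0.3 0 1;0.8 -0.2 0.3 0 1;0.8 -0.2 0.3 0 1;0.8 -0.2 0.3 0 1")

```text
t: 17.4
tool_pos: [0.4776, -0.0955, 0.0972]
orientation: [0.201, 3.132, -0.0]
force: [-6.1, 3.3, 20.4]
opening: 0.0128
gripper_force: 60.0
```

```bash
python3 - <<'E'
from h import *
im=robot.read_camera("side")
for n in("knob_nose","collar","knob","small_bottle","flat_tin","spice_jar","lidded_jar"):
  for d in robot.landmark_of("side",n)[:4]: print(n,round(d["conf"],2),np.round(d["centre"],3))
s=robot.read_state();print(s["opening"],s["force"],s["tool_pos"])
u,v=px("side",[.48,-.095,.08])[0].astype(int); cv2.imwrite("pics/s9.png",cv2.resize(im[v-45:v+45,u-60:u+60],(800,600),interpolation=3))
E
```

```text
knob_nose 0.79 [ 0.37  -0.548  0.049]
knob_nose 0.6 [ 0.405 -0.409  0.052]
knob_nose 0.49 [ 0.453 -0.094  0.114]
collar 0.49 [ 0.478 -0.098  0.067]
knob 0.95 [ 0.401 -0.568  0.002]
knob 0.68 [ 0.428 -0.443  0.003]
small_bottle 0.88 [ 0.329 -0.23  -0.005]
flat_tin 0.6 [ 0.339  0.162 -0.003]
spice_jar 0.64 [ 0.317  0.409 -0.001]
spice_jar 0.61 [ 0.564 -0.101  0.001]
spice_jar 0.23 [ 0.476 -0.094  0.092]
lidded_jar 0.78 [ 0.539  0.466 -0.002]
0.012582330142574793 [-7.81359274  3.5286555  21.75599143] [ 0.47759281 -0.09555503  0.0971431 ]
```

View pics/s9.png

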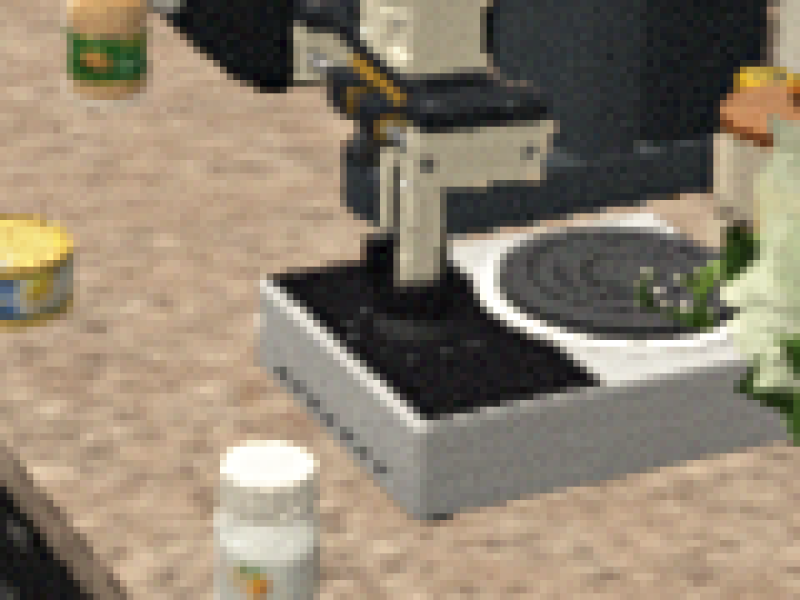

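The side picture shows the knob seated at (405,300), right above the collar on the deck. The bystanders haven't moved, and the shaft is held at its bottom stop with about 21 N. I'm handing the job in.

```bash
python3 -c "
from plant import robot
print(robot.close_job())"
```

```text
the job is handed in; nothing more can be done
None
```

I handed the job in: the collar is flat on the deck, and the smallest knob is seated over it on the shaft, still gripped and pressed to the bottom stop with about 21 N. The jars, bottle and tin were not disturbed.

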